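# Lock a pressure gauge into the counter's air coupler

## Robot

A 6-joint arm with a two-finger parallel gripper is mounted at the origin on the work surface. World frame = base frame: x ahead of the robot, y to its left, z up, the work surface at z = 0. Lengths are in mm, angles in rad, forces in N, time in s.
With the tool pointing down it reaches from about 250 to 725 mm from the base axis. Payload 4 kg.
Tool frame: the origin (TCP) lies midway between the tips of the shut fingers; the grasp point (between the pads) lies 19 mm behind it (robot.grasp_offset is the distance from the TCP to the grasp point, in mm); z points along the fingers, y is the line along which they close (so a half turn about z gives the same grasp; the last joint's range is limited). The gripper opens to 85 mm and grips with 20 to 120 N. Pads are 22 mm wide; open, the fingers measure 114 mm over their backs; the gripper's body (76 mm by 85 mm) begins 54 mm behind the grasp point. The pads swing forward as they close: fully open they stand 13 mm farther back than shut.
Start: joints at [1.197, 0.241, 0.005, 1.335, 0, 1.571], TCP at [182.576, 465.473, 231.306] pointing down, gripper open.
Joint ranges: [-2.72, 2.72], [-1.05, 1.87], [-1.09, 1.28], [-1.99, 2.15], [-1.42, 1.44], [-3.14, 3.14]. Speed limits (rad/s): [2.79, 2.79, 3.14, 3.14, 3.14, 3.14].

## Interface

Orientations are given as a rotation vector (axis times angle).
In Python, from rig import robot gives the robot as it stands.
- The arm moves only by the tool step_arm, never from a script. Its argument "steps" is a list of rows, each a list of 3 entries, a list of its own where there are three numbers: the turn, a rotation vector about the tool's x, y, z in rad, then the shift along the tool's x, y, z in cm, then the opening, from -1 (shut) to 1 (fully open). A call has 1 to 20 rows; each row shifts and turns the commanded pose from where the row before left it, along the tool's axes as they then stand; what a row does not reach is not made up. A row lasts 1/10 s, in which the tool goes at most 50 mm and 8.59 degrees, less where a joint would pass 70% of its speed; a pose out of reach is approached as far as the arm can. A call with a gripper value outside its range is refused whole. The fingers move at their own pace and stop on an object; the grip force is fixed at half the most. Time passes only in rows, so rows that do not move let the fingers close. It gives the time, the measured TCP pose, the force, the opening and the grip force at its end, in the units of the state.
- robot.get_obs(): the state, without advancing time (a new reading comes with each control period).
- robot.grab_frame(name): name is "scene" or "top" or "wrist"; returns the picture (400x640x3 uint8, red, green, blue); there is no depth.
- robot.get_calibration(name): a dict with "vertical_fov" (degrees; the focal length in pixels is half the picture's height over the tangent of half this angle, whatever the lens; pixels are square), "cx", "cy" (the principal point, pixels), "R" (3x3) and "t" (3): a world point X has camera coordinates R X + t. Camera axes: x right, y down, z forward; pixel columns grow to the right and rows downward; lengths in mm; the calibration is good to about 2 mm. A picture is of the moment at which its call begins: read the wrist's pose just before it. get_calibration takes no time and is no camera call; for the wrist camera it gives the pose at the moment of the call.
- robot.hand_in(): hands the job in; it is judged then, once.
The state is a dict: "time": time; "q": joint angles; "qvel": joint speeds; "effort": joint torques, N m; "eef_pos": TCP position; "tcp_rot": TCP orientation; "wrist_force": force on the tool from outside, world axes, zero at the start; "ft_torque": the same for the moment, N m; "grip_width": opening from 0.0 (shut) to 1.0 (fully open); "finger_force": force on a finger pad.
Only numpy, scipy, OpenCV 4.12 (cv2) and the standard library are available. Lean on these libraries where they do the work, as an engineer would, in place of code of your own. Each camera call takes 0.05 s, during which the arm holds its last target. There are 200 camera calls.

## Task

Push the knurled sleeve of the air coupler on the counter down until it stays down by itself, and let go of it. Then take the square pressure gauge out of the white stand and press its plug gently, upright, into the coupler until the sleeve springs back up and locks it; let go and leave the gauge there. Leave the blanking plug and the other things on the counter as they are.

Things in the scene. Friction and masses are not known exactly. Their poses are not given: they have to be found in the camera images.
- coupler: Air coupler standing upright, fixed. Origin: centre of its dark foot (84 mm across, 10 mm thick) on the counter, z up along its axis; yaw means nothing. A post 34 mm across reaches z = 42 mm; from it a threaded brass riser is screwed out by an unmeasured 0 to 14 mm, called h, other each time and fixed in use. All above rides on the riser and is h higher than built; nothing listed shows h
- mouth_low (a point): Centre of the coupler's mouth (brass, 28 mm outside, bore 18 mm) if h were 0: z = 105 mm. The true mouth is h higher: feel for it. In the bore, 9 to 15 mm below the mouth, four jaws block the way while the sleeve is up; while it is cocked a sprung valve disc holds them open. A plug must push the disc down: 4 to 12 N in all, rising with depth. Keep gauge against coupler under 38 N
- lip_low (a point): Where the upper face of the sleeve's lip would be on the axis if h were 0 and the sleeve up: z = 75 mm; the true one is h higher. The steel sleeve has a knurled grip part 39 mm across, from 8 to 30 mm below the mouth, and under it this lip, 50 mm across and 6 mm thick. Fingertips on both sides of the grip part can push the lip down
- sleeve (a joint): Sleeve travel in m: 0 = up (home), downwards positive, 0.0125 = end stop; relative to the riser. Its spring gives 2.5 N at 0, about 6 N at the end stop. Pushed beyond 0.009 and let go, it rises a little and stays at about 0.0065 (cocked); 0.003 to 0.006 while a plug is going in. It springs to 0 by itself when the plug is deep enough
- gauge: Pressure gauge on a steel plug, loose, 0.15 to 0.31 kg, 75 mm high. Origin: centre of the plug's lower end, z up. Nose 15.4 mm across, 28.5 mm long, end chamfered 2.5 mm, groove at z = 11.5 to 20.5 mm; brass collar 26 mm across at z = 28.5 to 36.5; square aluminium block 36 x 36 mm (sides along x, y) at z = 36.5 to 68.5: grip here; round dial on top. Hangs nose down in the stand by its collar
- gauge_shoulder (a point): Underside of the gauge's brass collar, on its axis, 28.5 mm above its lower end. The jaws snap into the plug's groove and the sleeve springs up when this is about 2 mm above the coupler's true mouth (the gauge then stays there); pressed 2 mm deeper it meets the mouth hard
- stand: White plastic block, fixed, 80 (x) x 190 (y) x 40 mm high. Origin: centre of its underside. Two holes, 23.5 mm across, 40 mm deep, at y = -52 and +52 mm on its centre line; one holds the gauge, the other the blanking plug, in either order
- blank_plug: Blanking plug, loose, to be left alone: smooth nose 20.6 mm across (too thick for the coupler) and a round black knob 34 mm across, 62 mm high in all. Origin: centre of the nose's lower end. Hangs in the stand's other hole
- infusion_bottle: Bystander: clear bottle, 64 mm across, 140 mm high, origin at its base
- pill_jar: Bystander: white jar, 52 mm across, 75 mm high, origin at its base
- tape_roll: Bystander: paper tape roll lying flat, 68 mm across, 20 mm high, origin at its base
- spanner: Bystander: steel spanner lying flat
- steel_cup: Bystander: steel cup, 72 mm across, 60 mm high, origin at its base
- stapler: Bystander: stapler, 120 x 34 mm, 34 mm high, origin at its base

How it is judged (in metres and radians):
On the way, in this order (a step that is already met when the one before it is completed fails the run):
1. the sleeve has been pushed down and stays down by itself, with no finger on the coupler (value of joint sleeve above 0.005 m and contact force between the fingers and coupler below 0.3 N), for 0.3 s.
2. the gauge's plug stands in the mouth of the coupler, upright, while the sleeve is still down (value of joint sleeve above 0.0035 m and horizontal distance between gauge and coupler below 0.004 m and height (world z) of gauge below 0.12 m and angle between gauge's own z axis and vertical below 0.15 rad).
3. the sleeve has sprung up and locked the plug (value of joint sleeve below 0.002 m and horizontal distance between gauge and coupler below 0.003 m and height (world z) of gauge below 0.0945 m), for 0.2 s.
At the end, for the whole second after the job is handed in: The coupler's sleeve is up (within 2 mm of home) with the gauge's plug locked in it: the gauge's lower end within 3 mm of the coupler's axis and 73 to 94.5 mm above the counter (it locks at 78.5 mm + h), upright within 0.1 rad, at rest (all of step 3 and height (world z) of gauge above 0.073 m and angle between gauge's own z axis and vertical below 0.1 rad and linear speed of gauge below 0.02 m/s); the robot touches nothing.
It fails at once if the gauge and the coupler are pressed against each other with more than 38 N (contact force between gauge and coupler above 38 N).
It fails at once if the blanking plug is taken or lifted by 15 mm or more (distance of blank_plug from where it was at the start of the episode above 0.015 m).
It fails at once if a bystander is moved by more than 30 mm (distance of any of infusion_bottle, pill_jar, tape_roll, spanner, steel_cup, stapler from where it was at the start of the episode above 0.03 m).
It also fails if it takes over 66 s, if anything falls off the work surface, if the arm or the gripper's body presses on something with over 40 N, if the wrist force passes 120 N, or if a joint passes its speed limit or range.

## Working session

There is one attempt and no reset: what is moved stays moved. The work goes in short steps, Python scripts to look and compute and a tool call to move; the robot and the scene stay as the last step left them, time stands still between calls to the robot, and variables do not carry over. Pictures are saved under pics/ and viewed, at most 10 in all, crops included, and the job is handed in when it is done.

Besides the shell and the picture viewer there is one more tool, called after "Request:" as name(argument=value, ...), one argument or row to a line, values as JSON. step_arm: Moves the arm, as the interface text tells. Its arguments: {"type":"object","properties":{"steps":{"type":"array"}},"required":["steps"]}

```bash
mkdir -p pics; ls
python3 - <<'E'
from rig import robot
import cv2
o=robot.get_obs();print(o)
for n in("top","scene"):
    c=robot.get_calibration(n);print(n,c)
    cv2.imwrite(f"pics/{n}0.png",cv2.cvtColor(robot.grab_frame(n),cv2.COLOR_RGB2BGR))
E
```

```text
pics
{'time': 0.0, 'q': array([1.19701147e+00, 2.41430194e-01, 3.72430423e-03, 1.33518235e+00,
       1.33936980e-05, 1.57078633e+00]), 'qvel': array([-0.00042061, -0.0006112 ,  0.00021052,  0.00088228, -0.0002504 ,
       -0.00175951]), 'effort': array([-4.85331893e-04, -3.72317040e+01,  2.52409208e+01,  1.70722324e-02,
       -2.03574893e-05, -6.06352685e-06]), 'eef_pos': array([182.33862025, 464.8952364 , 230.4043769 ]), 'tcp_rot': array([-0.58363744, -3.08649259,  0.00322443]), 'wrist_force': array([ 0.33310872, -0.33047482, -0.28651873]), 'ft_torque': array([-0.02695711, -0.04902685,  0.06920446]), 'finger_force': 0.0, 'grip_width': 1.0029525820370735}
top {'vertical_fov': 54.587413498004395, 'cx': 316.5005020911926, 'cy': 203.95136741843967, 'R': array([[-0.07438919, -0.99721488, -0.00535975],
       [-0.9755471 ,  0.0738854 , -0.20699953],
       [ 0.20681902, -0.01016984, -0.97832636]]), 't': array([  36.52570042,  588.39874237, 1192.92704323])}
scene {'vertical_fov': 56.29649804648203, 'cx': 311.5551246468301, 'cy': 200.0274332870769, 'R': array([[-0.05767911,  0.99825766,  0.01244033],
       [ 0.808459  ,  0.05401619, -0.5860685 ],
       [-0.58571935, -0.02374641, -0.810166  ]]), 't': array([  35.08711577, -428.69398212, 1341.57113491])}
```

View pics/top0.png

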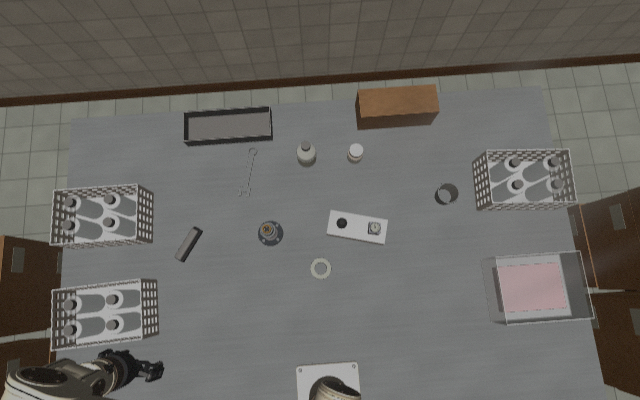

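View pics/scene0.png

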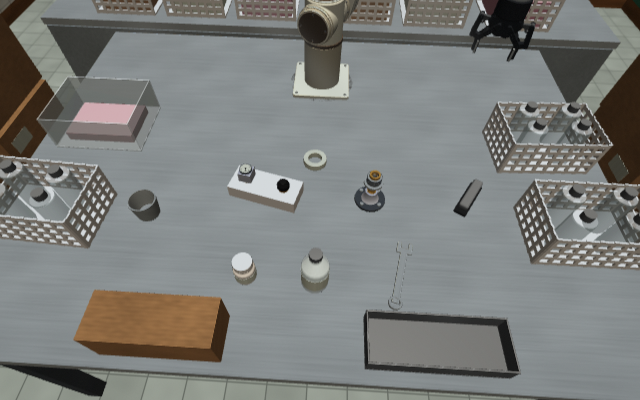

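The top view shows the coupler at about (268,231) px and the stand at about (357,227), with the gauge in it at (374,228) and the blank plug at (342,223). The scene view agrees: gauge (246,172), blank (283,185), coupler mouth (374,174).

```bash
cat > h.py <<'E'
import numpy as np, cv2
from rig import robot
from scipy.spatial.transform import Rotation as Rot
def ray(n,px,cal=None):
    c=cal or robot.get_calibration(n); f=200/np.tan(np.radians(c["vertical_fov"]/2))
    R=np.array(c["R"]);t=np.array(c["t"])
    d=R.T@np.array([(px[0]-c["cx"])/f,(px[1]-c["cy"])/f,1.]); return -R.T@t,d/np.linalg.norm(d)
def onz(n,px,z,cal=None):
    o,d=ray(n,px,cal); return o+d*(z-o[2])/d[2]
def proj(n,X,cal=None):
    c=cal or robot.get_calibration(n); f=200/np.tan(np.radians(c["vertical_fov"]/2))
    p=np.array(c["R"])@np.array(X)+c["t"]; return p[:2]/p[2]*f+[c["cx"],c["cy"]]
def tri(rs):
    A=sum(np.eye(3)-np.outer(d,d) for o,d in rs);b=sum((np.eye(3)-np.outer(d,d))@o for o,d in rs);return np.linalg.solve(A,b)
def tool(d):  # world shift -> tool cm
    return Rot.from_rotvec(robot.get_obs()["tcp_rot"]).inv().apply(d)/10
E
python3 - <<'E'
from h import *
im=cv2.imread("pics/top0.png")
hsv=cv2.cvtColor(im,cv2.COLOR_BGR2HSV)
m=((hsv[...,2]>190)&(hsv[...,1]<40)).astype(np.uint8)*255
box=np.zeros_like(m);box[200:250,320:395]=255;m&=box
c=max(cv2.findContours(m,0,2)[0],key=cv2.contourArea)
P=np.array([onz("top",p[0],40)[:2] for p in cv2.convexHull(c)],np.float32)
r=cv2.minAreaRect(P);print("stand",r)
b=cv2.boxPoints(r);e=[b[1]-b[0],b[2]-b[1]];L=max(e,key=np.linalg.norm);L/=np.linalg.norm(L);C=np.array(r[0])
for s in(-52,52):
    print("hole",C+s*L)
print("stand yaw deg",np.degrees(np.arctan2(L[1],L[0])))
print("gauge top",onz("top",(374,228),88),onz("scene",(246,168),88))
print("gauge 2v",tri([ray("top",(374,227)),ray("scene",(246,168))]))
g=im[215:250,250:292];d=(g.max(2)<75).astype(np.uint8)
print("foot",onz("top",(270.5,233.5),5), "mouth tri",tri([ray("top",(266,229)),ray("scene",(375,173))]),onz("top",(266,229),112))
big=np.hstack([cv2.resize(im[205:250,240:400],None,fx=5,fy=5,interpolation=2)])
s=cv2.imread("pics/scene0.png")[145:220,220:400]
big2=cv2.resize(s,(800,333),interpolation=2)
cv2.imwrite("pics/c1.png",np.vstack([big,big2]))
print(proj("top",(450,0,0)))
E
```

```text
Traceback (most recent call last):
ValueError: max() iterable argument is empty
```

Run:
```python
from h import *
im=cv2.imread("pics/top0.png")
hsv=cv2.cvtColor(im,cv2.COLOR_BGR2HSV)
print(im[232,355],im[260,355],im[225,358])
t=(int(im[232,355].max())+int(im[260,355].max()))//2
m=(hsv[...,2]>t).astype(np.uint8)*255
box=np.zeros_like(m);box[200:250,320:395]=255;m&=box
c=max(cv2.findContours(m,0,2)[0],key=cv2.contourArea)
P=np.array([onz("top",p[0],40)[:2] for p in cv2.convexHull(c)],np.float32)
r=cv2.minAreaRect(P);print("stand",r)
b=cv2.boxPoints(r);e=[b[1]-b[0],b[2]-b[1]];L=max(e,key=np.linalg.norm);L/=np.linalg.norm(L);C=np.array(r[0])
for s in(-52,52):
    print("hole",C+s*L)
print("stand yaw deg",np.degrees(np.arctan2(L[1],L[0])))
print("gauge 2v",tri([ray("top",(374,227)),ray("scene",(246,168))]))
print("foot",onz("top",(270.5,233.5),5), "mouth tri",tri([ray("top",(266,229)),ray("scene",(375,173))]),onz("top",(266,229),112))
big=cv2.resize(im[205:250,240:400],None,fx=5,fy=5,interpolation=2)
s=cv2.imread("pics/scene0.png")[145:220,220:400]
cv2.imwrite("pics/c1.png",np.vstack([big,cv2.resize(s,(800,333),interpolation=2)]))
```

```text
[171 172 171] [118 120 117] [170 170 171]
stand ((510.810302734375, -133.4409637451172), (189.97267150878906, 78.95658874511719), 75.44491577148438)
hole [ 497.74213982 -183.77210236]
hole [523.87846565 -83.10982513]
stand yaw deg 75.44491
gauge 2v [ 497.58659027 -181.43718218   82.63558987]
foot [512.60824228 152.18621391   5.        ] mouth tri [513.00732795 154.12413129 107.64360221] [512.28711359 152.99610545 112.        ]
```

View pics/c1.png

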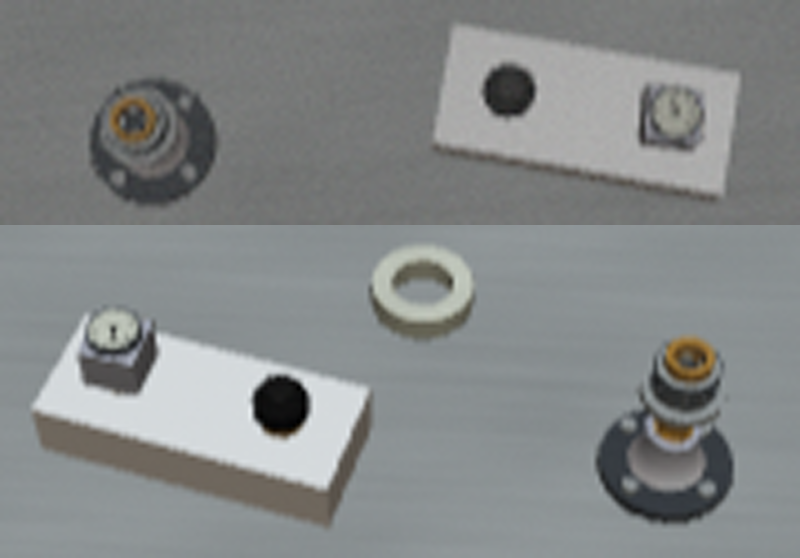

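Run:
```python
from h import *
o=robot.get_obs();R=Rot.from_rotvec(o["tcp_rot"]).as_matrix();print(R.round(3))
print(tool(np.array([480,153,230.])-o["eef_pos"]))
c=robot.get_calibration("wrist");print("cam in world",-np.array(c["R"]).T@c["t"],np.array(c["R"])[2],c["vertical_fov"])
print("cam in tool",R.T@(-np.array(c["R"]).T@c["t"]-o["eef_pos"]), (np.array(c["R"])@R).round(3))
```

```text
[[-0.931  0.365 -0.001]
 [ 0.365  0.931 -0.002]
 [ 0.    -0.002 -1.   ]]
[-39.10021177 -18.17394462   0.08420518]
cam in world [111.72827416 492.38522936 373.85890028] [ 0.27574941 -0.11044521 -0.9548634 ] 70.54197448906594
cam in tool [  75.76422329   -0.5183426  -143.34489519] [[ 0.     1.     0.   ]
 [-0.955  0.    -0.297]
 [-0.297 -0.     0.955]]
```

Request:
step_arm(
  steps=[
    [[0,0,0],[-3.45,-1.4,0],1],
    [[0,0,0],[-3.45,-1.4,0],1],
    [[0,0,0],[-3.45,-1.4,0],1],
    [[0,0,0],[-3.45,-1.4,0],1],
    [[0,0,0],[-3.45,-1.4,0],1],
    [[0,0,0],[-3.45,-1.4,0],1],
    [[0,0,0],[-3.45,-1.4,0],1],
    [[0,0,0],[-3.45,-1.4,0],1],
    [[0,0,0],[-3.45,-1.4,0],1],
    [[0,0,0],[-3.45,-1.4,0],1],
    [[0,0,0],[-3.45,-1.4,0],1],
    [[0,0,0],[-3.45,-1.4,0],1],
    [[0,0,0],[0,0,0],0.3],
    [[0,0,0],[0,0,0],0.3],
    [[0,0,0],[0,0,0],0.3],
  ],
)

```text
time: 1.6
eef_pos: [505.8, 158.3, 230.9]
tcp_rot: [-0.582, -3.086, 0.0]
wrist_force: [-0.2, -0.9, 0.4]
grip_width: 0.649
finger_force: 0.0
```

Run:
```python
from h import *
o=robot.get_obs();print(o["eef_pos"],o["tcp_rot"],o["grip_width"],o["time"])
c=robot.get_calibration("wrist");im=cv2.cvtColor(robot.grab_frame("wrist"),cv2.COLOR_RGB2BGR)
cv2.imwrite("pics/w1.png",im);np.save("w1.npy",c,allow_pickle=True)
for z in(0,10,75,81,105,112):print(z,proj("wrist",(512.6,152.7,z),c))
```

```text
[505.77680857 158.31644254 230.91858569] [-5.82452717e-01 -3.08573399e+00  4.25944085e-04] 0.6493591218278607 1.6
0 [316.13331548 173.27954156]
10 [316.08877691 174.94500194]
75 [315.73254742 188.26573014]
81 [315.69235479 189.76868002]
105 [315.51525603 196.39105243]
112 [315.45804969 198.53020749]
```

View pics/w1.png

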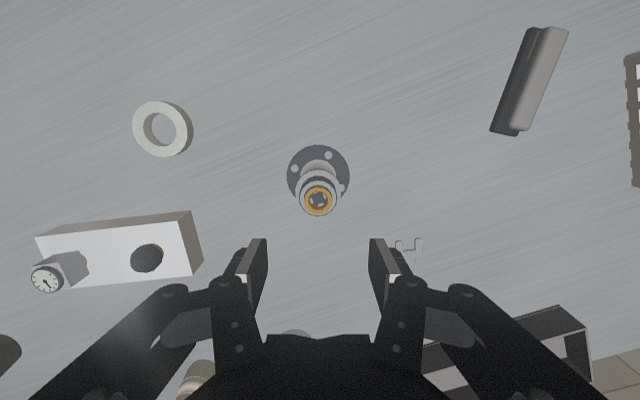

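The wrist view shows the brass mouth near (319,200), the foot near (318,174), and the gauge dial near (47,280). The fingers frame the coupler.

```bash
cat >> h.py <<'E'
def brass(im,box):
    hsv=cv2.cvtColor(im,cv2.COLOR_BGR2HSV)
    m=((hsv[...,0]>8)&(hsv[...,0]<28)&(hsv[...,1]>120)&(hsv[...,2]>70)).astype(np.uint8)*255
    b=np.zeros_like(m);b[box[1]:box[3],box[0]:box[2]]=255;m&=b
    m=cv2.morphologyEx(m,cv2.MORPH_CLOSE,np.ones((3,3)))
    c=max(cv2.findContours(m,0,1)[0],key=cv2.contourArea)
    return cv2.fitEllipse(c),cv2.boundingRect(c)
E
python3 - <<'E'
from h import *
im=cv2.imread("pics/w1.png");c=np.load("w1.npy",allow_pickle=True).item()
e,b=brass(im,(285,175,355,230));print("brass",e,b)
f=200/np.tan(np.radians(c["vertical_fov"]/2))
Z=f*28/(max(e[1])+1)
o,d=ray("wrist",e[0],c);R=np.array(c["R"]);print("z of mouth by size",(o+d*Z/(R[2]@d)))
for h in(0,7,14):print(h,onz("wrist",e[0],105+h,c))
g=(im[140:212,280:358].max(2)<100).astype(np.uint8)*255
k=max(cv2.findContours(g,0,1)[0],key=cv2.contourArea)
hull=cv2.convexHull(k);top=hull[:,0][hull[:,0,1]<45]
print(cv2.boundingRect(k))
P=np.array([onz("wrist",p+[280,140],10,c)[:2] for p in top])
# circle fit R=42
from scipy.optimize import least_squares
s=least_squares(lambda v:np.hypot(*(P-v).T)-42,P.mean(0));print("foot",s.x,s.fun.std())
E
```

```text
brass ((313.0, 190.55555725097656), (1.149519443511963, 2.0679714679718018), 69.88975524902344) (311, 190, 5, 4)
z of mouth by size [ 1087.23064595  -117.10948349 -2105.07817697]
0 [506.05264396 152.59741734 105.        ]
7 [504.21187378 153.45166238 112.        ]
14 [502.37110359 154.30590741 119.        ]
(30, 52, 17, 12)<stdin>:15: RuntimeWarning: Mean of empty slice.
  ret = ret.dtype.type(ret / rcount)
Traceback (most recent call last):
ValueError: Initial guess is outside of provided bounds
```

Run:
```python
from h import *
im=cv2.imread("pics/w1.png")
hsv=cv2.cvtColor(im,cv2.COLOR_BGR2HSV)
print(hsv[200,300:338].tolist())
print([int(v) for v in im[140:175,318].max(1)])
print([int(v) for v in im[172,280:358].max(1)])
```

```text
[[75, 6, 157], [90, 6, 160], [105, 10, 160], [80, 5, 158], [17, 105, 160], [19, 118, 168], [19, 115, 168], [19, 118, 173], [17, 112, 125], [16, 65, 113], [105, 12, 164], [110, 9, 167], [45, 4, 131], [110, 8, 97], [105, 26, 97], [109, 21, 98], [105, 16, 97], [116, 20, 100], [106, 28, 99], [101, 21, 96], [106, 28, 99], [109, 21, 99], [109, 20, 100], [110, 25, 93], [109, 22, 93], [16, 57, 94], [17, 71, 94], [17, 112, 116], [19, 120, 168], [20, 116, 169], [19, 117, 166], [19, 125, 161], [108, 9, 142], [103, 11, 164], [85, 9, 165], [108, 8, 162], [105, 22, 118], [113, 6, 161]]
[159, 160, 158, 163, 144, 99, 95, 102, 97, 99, 101, 101, 103, 101, 103, 98, 102, 98, 99, 123, 158, 160, 151, 151, 144, 142, 135, 129, 110, 106, 151, 165, 162, 163, 166]
[156, 158, 157, 158, 156, 163, 138, 99, 100, 108, 100, 98, 104, 120, 120, 120, 110, 97, 99, 95, 121, 154, 150, 142, 138, 120, 102, 118, 153, 161, 165, 165, 162, 164, 161, 160, 162, 163, 162, 159, 162, 161, 167, 163, 165, 168, 158, 148, 134, 113, 118, 133, 148, 150, 159, 138, 103, 100, 99, 100, 104, 102, 99, 104, 103, 102, 100, 96, 98, 121, 166, 163, 163, 162, 161, 162, 163, 159]
```

```bash
sed -i 's/>120)&(hsv\[...,2\]>70/>50)\&(hsv[...,2]>60/' h.py
python3 - <<'E'
from h import *
from scipy.optimize import least_squares
im=cv2.imread("pics/w1.png");c=np.load("w1.npy",allow_pickle=True).item()
e,b=brass(im,(285,180,355,230));print("brass",e,b)
f=200/np.tan(np.radians(c["vertical_fov"]/2))
Z=f*28/(max(e[1])+1)
o,d=ray("wrist",e[0],c);R=np.array(c["R"]);print("mouth by size",(o+d*Z/(R[2]@d)))
for h in(0,7,14):print(h,onz("wrist",e[0],105+h,c))
g=(im[135:215,275:363].max(2)<130).astype(np.uint8)*255
k=max(cv2.findContours(g,0,1)[0],key=cv2.contourArea);print(cv2.boundingRect(k))
hull=cv2.convexHull(k)[:,0]+[275,135];hull=hull[hull[:,1]<185]
P=np.array([onz("wrist",p.astype(float),10,c)[:2] for p in hull])
s=least_squares(lambda v:np.hypot(*(P-v[:2]).T)-v[2],[*P.mean(0),42]);print("foot",s.x,s.fun.std())
x=s.x[:2]
# height of mouth above foot axis: closest along ray
t=np.linalg.lstsq(d[:2,None],x-o[:2],rcond=None)[0][0];print("mouth by axis",o+d*t)
print("TCP",Rot.from_rotvec(robot.get_obs()["tcp_rot"]).as_matrix()[:2,:2])
E
```

```text
brass ((317.6045227050781, 199.30076599121094), (27.542146682739258, 27.942506790161133), 158.09556579589844) (304, 185, 28, 29)
mouth by size [513.48248739 154.60216086 114.04015827]
0 [516.20031346 153.53025151 105.        ]
7 [514.09583897 154.36025528 112.        ]
14 [511.99136447 155.19025904 119.        ]
(11, 10, 64, 52)
foot [515.05377814 153.98002529  41.71097593] 0.14716017452887017
mouth by axis [515.05460384 153.98211886 108.8109121 ]
TCP [[-0.93142792  0.36392473]
 [ 0.36392487  0.93142831]]
```

Request:
step_arm(
  steps=[
    [[0,0,0],[-0.97,-0.1,0],0.2],
    [[0,0,0],[0,0,2.5],0.2],
    [[0,0,0],[0,0,2.5],0.2],
    [[0,0,0],[0,0,2.5],0.2],
    [[0,0,0],[0,0,2.5],0.2],
    [[0,0,0],[0,0,1.5],0.2],
    [[0,0,0],[0,0,1],0.2],
    [[0,0,0],[0,0,0.6],0.2],
    [[0,0,0],[0,0,0],0.2],
    [[0,0,0],[0,0,0],0.2],
  ],
)

```text
time: 2.65
eef_pos: [515.9, 153.7, 101.1]
tcp_rot: [0.583, 3.086, 0.001]
wrist_force: [0.2, 0.0, -0.1]
grip_width: 0.596
finger_force: 0.0
```

Run:
```python
from h import *
o=robot.get_obs();print(o["eef_pos"],o["wrist_force"],o["time"])
im=cv2.cvtColor(robot.grab_frame("wrist"),cv2.COLOR_RGB2BGR)
cv2.imwrite("pics/w2.png",im[100:400,100:540])
```

```text
[515.93011362 153.71213548 101.08601247] [ 0.15069862  0.04762066 -0.05148371] 2.65
```

View pics/w2.png

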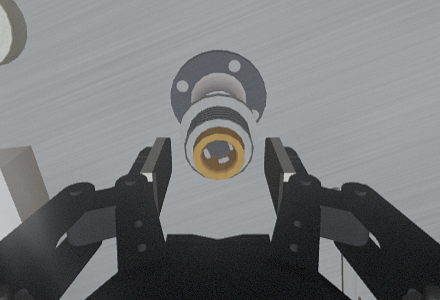

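The mouth, at crop (218,157), is centred between the fingertips, at (165,·) and (270,·). Next I go down and close on the grip part.

Request:
step_arm(
  steps=[
    [[0,0,0],[0,0,0.7],0.2],
    [[0,0,0],[0,0,0],0.0],
    [[0,0,0],[0,0,0],-0.2],
    [[0,0,0],[0,0,0],-0.2],
    [[0,0,0],[0,0,0],-0.2],
  ],
)

```text
time: 3.2
eef_pos: [515.5, 154.4, 93.7]
tcp_rot: [0.583, 3.087, 0.003]
wrist_force: [-0.9, 4.9, 1.9]
grip_width: 0.415
finger_force: 59.9
```

Request:
step_arm(
  steps=[
    [[0,0,0],[0,0,0.2],-0.2],
    [[0,0,0],[0,0,0.2],-0.2],
    [[0,0,0],[0,0,0.2],-0.2],
    [[0,0,0],[0,0,0.2],-0.2],
    [[0,0,0],[0,0,0],-0.2],
  ],
)

```text
time: 3.7
eef_pos: [515.5, 154.4, 85.7]
tcp_rot: [0.583, 3.087, 0.003]
wrist_force: [-0.7, 5.6, 4.7]
grip_width: 0.418
finger_force: 60.2
```

Request:
step_arm(
  steps=[
    [[0,0,0],[0,0,0.2],-0.2],
    [[0,0,0],[0,0,0.15],-0.2],
    [[0,0,0],[0,0,0],-0.2],
  ],
)

```text
time: 4.0
eef_pos: [515.5, 154.3, 82.4]
tcp_rot: [0.583, 3.087, 0.003]
wrist_force: [-2.5, 5.4, 5.8]
grip_width: 0.417
finger_force: 60.3
```

Request:
step_arm(
  steps=[
    [[0,0,0],[0,0,0],0.0],
    [[0,0,0],[0,0,0],0.3],
    [[0,0,0],[0,0,0],0.3],
    [[0,0,0],[0,0,0],0.3],
    [[0,0,0],[0,0,-1],0.3],
    [[0,0,0],[0,0,-2],0.4],
    [[0,0,0],[0,0,-3],0.6],
    [[0,0,0],[0,0,-4],1],
    [[0,0,0],[0,0,-4],1],
    [[0,0,0],[0,0,0],1],
    [[0,0,0],[0,0,0],1],
  ],
)

```text
time: 5.1
eef_pos: [516.1, 153.5, 223.7]
tcp_rot: [0.583, 3.084, 0.002]
wrist_force: [-0.3, 0.2, -0.8]
grip_width: 1.001
finger_force: 0.0
```

Run:
```python
from h import *
from scipy.optimize import least_squares
o=robot.get_obs();print(o["eef_pos"],o["wrist_force"],o["time"])
c=robot.get_calibration("wrist");im=cv2.cvtColor(robot.grab_frame("wrist"),cv2.COLOR_RGB2BGR)
cv2.imwrite("pics/w3.png",im);np.save("w3.npy",c,allow_pickle=True)
p=proj("wrist",(515.5,154.5,110),c);x,y=p.astype(int);print(p)
e,b=brass(im,(x-40,y-40,x+40,y+40));print(e,b)
for h in(0,7,14):print(h,onz("wrist",e[0],105+h,c))
f=200/np.tan(np.radians(c["vertical_fov"]/2));o,d=ray("wrist",e[0],c);R=np.array(c["R"]);print("by size",(o+d*f*28/(max(e[1])+1)/(R[2]@d)))
crop=cv2.resize(im[y-70:y+60,x-70:x+60],(520,520),interpolation=2);cv2.imwrite("pics/w3c.png",crop)
```

```text
[516.13908068 153.53915243 223.65281976] [-0.31810006  0.19438187 -0.7957762 ] 5.1
[318.67349071 190.29353045]
((317.7493591308594, 188.7569122314453), (28.48487091064453, 30.97095489501953), 1.3392443656921387) (304, 173, 29, 32)
0 [515.11362062 153.72438819 105.        ]
7 [513.23620962 154.44335798 112.        ]
14 [511.35879861 155.16232776 119.        ]
by size [508.7640195  156.15601949 128.6747349 ]
```

View pics/w3.png

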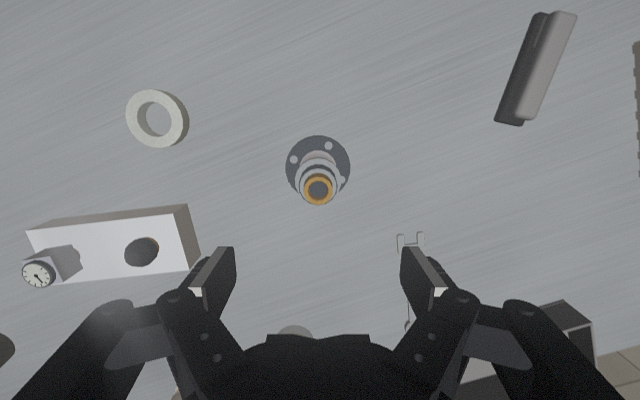

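The wrist view shows the brass neck exposed and the bore open at (318,190), so the sleeve is cocked. The gauge dial is at (38,274). Now I move above the gauge.

Request:
step_arm(
  steps=[
    [[0,0,0],[-1.16,-3.55,0],1],
    [[0,0,0],[-1.16,-3.55,0],1],
    [[0,0,0],[-1.16,-3.55,0],1],
    [[0,0,0],[-1.16,-3.55,0],1],
    [[0,0,0],[-1.16,-3.55,0],1],
    [[0,0,0],[-1.16,-3.55,0],1],
    [[0,0,0],[-1.16,-3.55,0],1],
    [[0,0,0],[-1.16,-3.55,0],1],
    [[0,0,0],[-1.16,-3.55,0],1],
    [[0,0,0],[0,0,0],1],
    [[0,0,0],[0,0,0],1],
    [[0,0,0],[0,0,0],1],
  ],
)

```text
time: 6.35
eef_pos: [495.2, -181.2, 220.8]
tcp_rot: [-0.582, -3.085, -0.001]
wrist_force: [0.2, -0.2, -0.5]
grip_width: 1.001
finger_force: 0.0
```

Run:
```python
from h import *
o=robot.get_obs();print(o["eef_pos"],o["tcp_rot"],o["q"].round(2),o["time"])
c=robot.get_calibration("wrist");im=cv2.cvtColor(robot.grab_frame("wrist"),cv2.COLOR_RGB2BGR)
np.save("w4.npy",c,allow_pickle=True);cv2.imwrite("pics/w4.png",im)
p=proj("wrist",(497.6,-182,80),c);x,y=p.astype(int);print(p)
crop=cv2.resize(im[y-55:y+55,x-55:x+55],(550,550),interpolation=2);cv2.imwrite("pics/w4c.png",crop);print(x-55,y-55)
```

```text
[ 495.21520263 -181.15960478  220.7595295 ] [-5.82228811e-01 -3.08472244e+00 -1.23732106e-03] [-0.35  0.3   0.06  1.33  0.    0.02] 6.35
[318.24504578 186.91980462]
263 131
```

View pics/w4c.png

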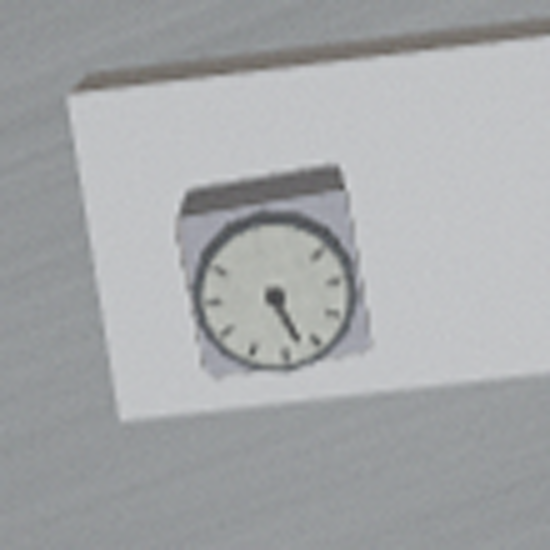

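The crop shows the dial centre at (275,292) and the block's top-face corners at about (178,217), (348,192), (372,345) and (212,378).

Run:
```python
from h import *
c=np.load("w4.npy",allow_pickle=True).item()
u=lambda p:(p[0]/5+263-.4,p[1]/5+131-.4)
P=np.array([onz("wrist",u(p),80,c)[:2] for p in[(178,217),(348,192),(372,345),(212,378)]])
print(P.round(1),P.mean(0));
for i in range(4):
    d=P[(i+1)%4]-P[i];print(np.linalg.norm(d),np.degrees(np.arctan2(d[1],d[0]))%90)
print("dial",onz("wrist",u((275,292)),86.5,c))
R=Rot.from_rotvec(robot.get_obs()["tcp_rot"]).as_matrix();print("tool y deg",np.degrees(np.arctan2(R[1,1],R[0,1])))
```

```text
[[ 477.3 -196.2]
 [ 485.1 -161.8]
 [ 517.8 -168.6]
 [ 512.3 -202.9]] [ 498.10342187 -182.36180347]
35.250117127914756 77.16000964527882
33.33618462035986 78.25661698633968
34.69751159236465 80.91835681434692
35.62692199042411 79.19518835344996
dial [ 497.74463327 -182.7777789    86.5       ]
tool y deg 68.6676586309769
```

Request:
step_arm(
  steps=[
    [[0,0,0],[-0.3,0,0],0.7],
    [[0,0,-0.09],[0,0,0],0.7],
    [[0,0,-0.09],[0,0,0],0.7],
    [[0,0,0],[0,0,2.5],0.7],
    [[0,0,0],[0,0,2.5],0.7],
    [[0,0,0],[0,0,2.5],0.7],
    [[0,0,0],[0,0,2.5],0.7],
    [[0,0,0],[0,0,2.0],0.7],
    [[0,0,0],[0,0,2.0],0.7],
    [[0,0,0],[0,0,1.5],0.7],
    [[0,0,0],[0,0,1.2],0.7],
    [[0,0,0],[0,0,0.7],0.7],
    [[0,0,0],[0,0,0],0.7],
    [[0,0,0],[0,0,0],0.7],
  ],
)

```text
time: 7.8
eef_pos: [499.1, -183.2, 48.3]
tcp_rot: [0.303, 3.126, -0.0]
wrist_force: [0.4, 1.0, 0.1]
grip_width: 0.848
finger_force: 0.0
```

Request:
step_arm(
  steps=[
    [[0,0,0],[0.12,0.05,0],0.4],
    [[0,0,0],[0,0,0],0.1],
    [[0,0,0],[0,0,0],-0.1],
    [[0,0,0],[0,0,0],-0.3],
    [[0,0,0],[0,0,0],-0.5],
    [[0,0,0],[0,0,0],-0.5],
    [[0,0,0],[0,0,0],-0.5],
  ],
)

```text
time: 8.5
eef_pos: [498.0, -182.7, 48.5]
tcp_rot: [0.304, 3.126, -0.001]
wrist_force: [-1.0, -0.0, 5.0]
grip_width: 0.41
finger_force: 59.9
```

Request:
step_arm(
  steps=[
    [[0,0,0],[0,0,-1],-0.5],
    [[0,0,0],[0,0,-2],-0.5],
    [[0,0,0],[0,0,-2.5],-0.5],
    [[0,0,0],[0,0,-2.5],-0.5],
    [[0,0,0],[0,0,-2.5],-0.5],
    [[0,0,0],[0,0,-2],-0.5],
    [[0,0,0],[0,0,-1],-0.5],
    [[0,0,0],[0,0,0],-0.5],
    [[0,0,0],[0.48,3.34,0],-0.5],
    [[0,0,0],[0.48,3.34,0],-0.5],
    [[0,0,0],[0.48,3.34,0],-0.5],
    [[0,0,0],[0.48,3.34,0],-0.5],
    [[0,0,0],[0.48,3.34,0],-0.5],
    [[0,0,0],[0.48,3.34,0],-0.5],
    [[0,0,0],[0.48,3.34,0],-0.5],
    [[0,0,0],[0.48,3.34,0],-0.5],
    [[0,0,0],[0.48,3.34,0],-0.5],
    [[0,0,0],[0.48,3.34,0],-0.5],
  ],
)

```text
time: 10.3
eef_pos: [513.5, 155.5, 180.9]
tcp_rot: [-0.304, -3.124, 0.002]
wrist_force: [0.8, 0.0, -3.6]
grip_width: 0.41
finger_force: 60.5
```

Request:
step_arm(
  steps=[
    [[0,0,0],[0,0,0],-0.5],
    [[0,0,0],[0,0,0],-0.5],
    [[0,0,0],[0,0,0],-0.5],
  ],
)

```text
time: 10.6
eef_pos: [514.0, 153.6, 181.6]
tcp_rot: [-0.305, -3.124, 0.002]
wrist_force: [0.6, -1.0, -2.4]
grip_width: 0.414
finger_force: 60.8
```

Run:
```python
from h import *
o=robot.get_obs();print(o["eef_pos"],o["tcp_rot"],o["wrist_force"],o["time"])
im=cv2.cvtColor(robot.grab_frame("wrist"),cv2.COLOR_RGB2BGR);c=robot.get_calibration("wrist");np.save("w5.npy",c,allow_pickle=True)
s=cv2.cvtColor(robot.grab_frame("scene"),cv2.COLOR_RGB2BGR)
cv2.imwrite("pics/w5.png",im);cv2.imwrite("pics/s5.png",s)
x,y=proj("scene",(515,154,120)).astype(int)
a=cv2.resize(s[y-45:y+55,x-40:x+40],(400,500),interpolation=2);b=cv2.resize(im[100:350,220:420],(400,500),interpolation=2)
cv2.imwrite("pics/c5.png",np.hstack([a,b]));print(x-40,y-45)
```

```text
[513.97312281 153.63742142 181.60734831] [-3.04521541e-01 -3.12447557e+00  2.18104260e-03] [ 0.64704295 -0.9538362  -2.42693194] 10.6
335 125
```

View pics/c5.png

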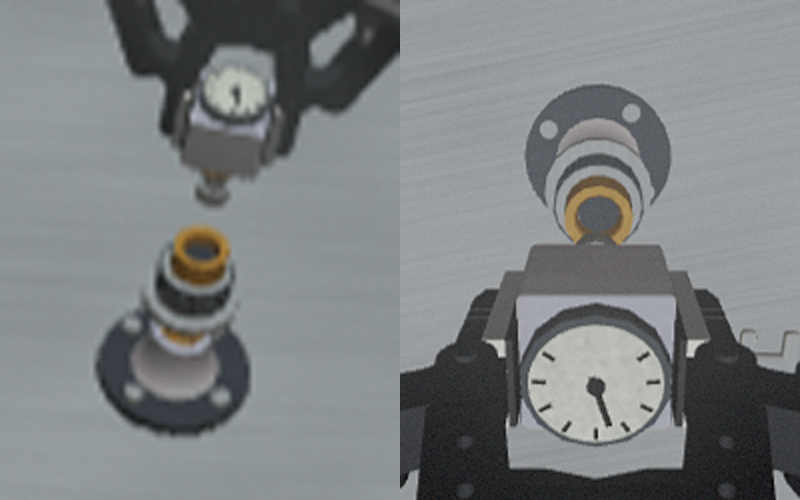

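The scene crop shows the nose end near (212,197) above the mouth at (202,250), with the sleeve cocked. The wrist crop shows the dial centre at (596,386) and the mouth ring at about (598,212).

Run:
```python
from h import *
c=np.load("w5.npy",allow_pickle=True).item()
S=lambda p:(p[0]/5+335-.4,p[1]/5+125-.4)
W=lambda p:((p[0]-400)/2+220-.25,p[1]/2+100-.25)
print("dial",onz("wrist",W((596,386)),219.6,c))
print("nose end pred in scene",(proj("scene",(514,153.6,144.6))-[335,125])*5+2)
print("nose from scene",onz("scene",S((212,197)),144.6))
for h in(0,5,10):print(h,onz("scene",S((202,250)),105+h),onz("wrist",W((599,213)),105+h,c))
print("mouth tri",tri([ray("scene",S((202,250))),ray("wrist",W((599,213)),c)]))
print("top for nose/mouth")
```

```text
dial [515.65291003 152.70579967 219.6       ]
nose end pred in scene [211.08881746 195.06276664]
nose from scene [515.2406835  153.99176133 144.6       ]
0 [516.04334983 154.97704268 105.        ] [515.85298874 153.79867641 105.        ]
5 [520.27735153 154.05273172 110.        ] [514.13119467 154.11503625 110.        ]
10 [524.51135323 153.12842076 115.        ] [512.4094006  154.43139609 115.        ]
mouth tri [515.96172317 154.38467861 105.04224282]
top for nose/mouth
```

Request:
step_arm(
  steps=[
    [[0,0,0],[-0.09,0.09,0],-0.5],
    [[0,0,0],[0,0,1],-0.5],
    [[0,0,0],[0,0,1],-0.5],
    [[0,0,0],[0,0,0.4],-0.5],
    [[0,0,0],[0,0,0],-0.5],
    [[0,0,0],[0,0,0],-0.5],
    [[0,0,0],[0,0,0],-0.5],
  ],
)

```text
time: 11.4
eef_pos: [516.1, 155.3, 159.1]
tcp_rot: [0.304, 3.126, 0.0]
wrist_force: [-0.0, -0.7, -2.8]
grip_width: 0.412
finger_force: 60.8
```

Request:
step_arm(
  steps=[
    [[0,0,0],[0,0,0.2],-0.5],
    [[0,0,0],[0,0,0.2],-0.5],
    [[0,0,0],[0,0,0.2],-0.5],
    [[0,0,0],[0,0,0],-0.5],
  ],
)

```text
time: 11.8
eef_pos: [515.5, 155.1, 152.4]
tcp_rot: [-0.304, -3.126, 0.0]
wrist_force: [0.2, 0.7, -2.1]
grip_width: 0.411
finger_force: 60.8
```

Request:
step_arm(
  steps=[
    [[0,0,0],[0,0,0.15],-0.5],
    [[0,0,0],[0,0,0.15],-0.5],
    [[0,0,0],[0,0,0.15],-0.5],
    [[0,0,0],[0,0,0],-0.5],
  ],
)

```text
time: 12.2
eef_pos: [515.6, 155.1, 148.0]
tcp_rot: [-0.304, -3.126, 0.0]
wrist_force: [-0.3, 0.1, -3.1]
grip_width: 0.41
finger_force: 60.8
```

Request:
step_arm(
  steps=[
    [[0,0,0],[0,0,0.15],-0.5],
    [[0,0,0],[0,0,0.15],-0.5],
    [[0,0,0],[0,0,0],-0.5],
  ],
)

```text
time: 12.5
eef_pos: [515.6, 155.1, 145.0]
tcp_rot: [-0.304, -3.126, 0.0]
wrist_force: [-0.6, -0.3, -2.4]
grip_width: 0.408
finger_force: 60.8
```

Run:
```python
from h import *
o=robot.get_obs();print(o["eef_pos"],o["wrist_force"],o["ft_torque"],o["time"])
s=cv2.cvtColor(robot.grab_frame("scene"),cv2.COLOR_RGB2BGR)
cv2.imwrite("pics/s6.png",cv2.resize(s[125:225,335:415],(480,600),interpolation=2))
```

```text
[515.63636923 155.13958162 145.02291711] [-0.61189925 -0.27393771 -2.35545386] [-0.06399866 -0.02331355  0.06009576] 12.5
```

View pics/s6.png

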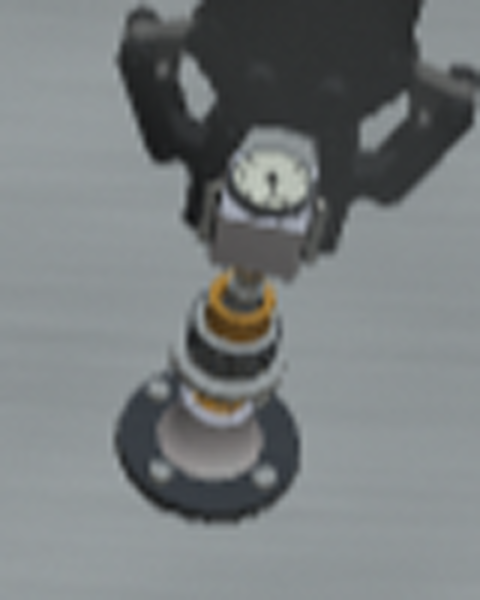

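The nose end is entering the brass ring at crop (245,285), nearly centred and about 0.5 mm toward +y. I continue gently.

Request:
step_arm(
  steps=[
    [[0,0,0],[0,-0.05,0.15],-0.5],
    [[0,0,0],[0,0,0.15],-0.5],
    [[0,0,0],[0,0,0],-0.5],
  ],
)

```text
time: 12.85
eef_pos: [515.5, 154.6, 142.0]
tcp_rot: [-0.304, -3.126, 0.0]
wrist_force: [0.3, 0.4, -2.0]
grip_width: 0.41
finger_force: 60.8
```

Request:
step_arm(
  steps=[
    [[0,0,0],[0,0,0.15],-0.5],
    [[0,0,0],[0,0,0.15],-0.5],
    [[0,0,0],[0,0,0],-0.5],
  ],
)

```text
time: 13.15
eef_pos: [515.5, 154.6, 139.0]
tcp_rot: [-0.304, -3.126, 0.0]
wrist_force: [-0.6, -0.4, -1.7]
grip_width: 0.414
finger_force: 60.8
```

Request:
step_arm(
  steps=[
    [[0,0,0],[0,0,0.15],-0.5],
    [[0,0,0],[0,0,0.15],-0.5],
    [[0,0,0],[0,0,0],-0.5],
  ],
)

```text
time: 13.45
eef_pos: [515.8, 154.7, 136.8]
tcp_rot: [0.304, 3.126, 0.0]
wrist_force: [-2.1, -0.5, 3.8]
grip_width: 0.408
finger_force: 61.5
```

Request:
step_arm(
  steps=[
    [[0,0,0],[0,0,0.15],-0.5],
    [[0,0,0],[0,0,0.15],-0.5],
    [[0,0,0],[0,0,0],-0.5],
  ],
)

```text
time: 13.75
eef_pos: [515.8, 154.7, 133.2]
tcp_rot: [0.304, 3.127, 0.0]
wrist_force: [-1.4, -0.4, 1.9]
grip_width: 0.409
finger_force: 61.6
```

Request:
step_arm(
  steps=[
    [[0,0,0],[0,0,0.15],-0.5],
    [[0,0,0],[0,0,0.15],-0.5],
    [[0,0,0],[0,0,0],-0.5],
  ],
)

```text
time: 14.05
eef_pos: [515.6, 154.4, 130.1]
tcp_rot: [-0.304, -3.127, 0.001]
wrist_force: [-1.8, -0.8, 2.7]
grip_width: 0.411
finger_force: 61.8
```

Request:
step_arm(
  steps=[
    [[0,0,0],[0,0,0.15],-0.5],
    [[0,0,0],[0,0,0.15],-0.5],
    [[0,0,0],[0,0,0],-0.5],
  ],
)

```text
time: 14.35
eef_pos: [515.6, 154.4, 127.3]
tcp_rot: [-0.304, -3.127, 0.001]
wrist_force: [-1.9, -1.5, 4.1]
grip_width: 0.409
finger_force: 61.9
```

Request:
step_arm(
  steps=[
    [[0,0,0],[0,0,0.1],-0.5],
    [[0,0,0],[0,0,0.1],-0.5],
    [[0,0,0],[0,0,0],-0.5],
  ],
)

```text
time: 14.65
eef_pos: [515.6, 154.4, 125.5]
tcp_rot: [-0.304, -3.127, 0.001]
wrist_force: [-2.9, -2.9, 6.2]
grip_width: 0.415
finger_force: 61.9
```

Request:
step_arm(
  steps=[
    [[0,0,0],[0,0,0.1],-0.5],
    [[0,0,0],[0,0,0.1],-0.5],
    [[0,0,0],[0,0,0],-0.5],
  ],
)

```text
time: 14.95
eef_pos: [515.6, 154.4, 123.6]
tcp_rot: [0.304, 3.127, -0.001]
wrist_force: [-4.3, -2.1, 5.8]
grip_width: 0.413
finger_force: 61.9
```

Request:
step_arm(
  steps=[
    [[0,0,0],[0.03,-0.03,0.1],-0.5],
    [[0,0,0],[0,0,0.1],-0.5],
    [[0,0,0],[0,0,0],-0.5],
  ],
)

```text
time: 15.25
eef_pos: [515.6, 154.4, 121.9]
tcp_rot: [0.304, 3.126, 0.0]
wrist_force: [-2.5, -2.4, 7.1]
grip_width: 0.414
finger_force: 62.0
```

Run:
```python
from h import *
o=robot.get_obs();print(o["eef_pos"],o["wrist_force"],o["ft_torque"],o["time"])
s=cv2.cvtColor(robot.grab_frame("scene"),cv2.COLOR_RGB2BGR)
cv2.imwrite("pics/s7.png",cv2.resize(s[125:225,335:415],(480,600),interpolation=2))
```

```text
[515.58227007 154.43207504 121.85878288] [-2.4904552  -2.43316285  7.09135965] [-0.37749382  0.71855551 -0.01460799] 15.25
```

View pics/s7.png

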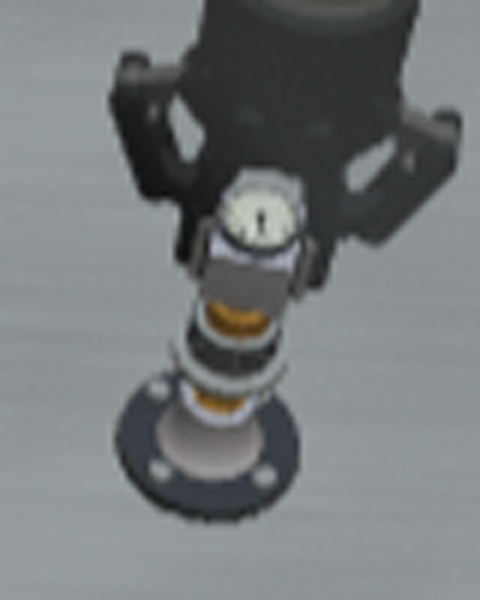

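The sleeve is still down, with the neck visible at (238,320), and the plug is most of the way in.

Request:
step_arm(
  steps=[
    [[0,0,0],[0,0,0.1],-0.5],
    [[0,0,0],[0,0,0],-0.5],
  ],
)

```text
time: 15.5
eef_pos: [515.7, 154.5, 120.5]
tcp_rot: [0.304, 3.126, 0.0]
wrist_force: [-1.5, -0.5, 2.5]
grip_width: 0.411
finger_force: 61.3
```

Request:
step_arm(
  steps=[
    [[0,0,0],[0,0,0.1],-0.5],
    [[0,0,0],[0,0,0],-0.5],
  ],
)

```text
time: 15.7
eef_pos: [515.7, 154.5, 119.8]
tcp_rot: [0.304, 3.126, 0.0]
wrist_force: [-2.3, -1.4, 6.7]
grip_width: 0.415
finger_force: 61.8
```

Request:
step_arm(
  steps=[
    [[0,0,0],[0,0,0.05],-0.5],
    [[0,0,0],[0,0,0],-0.5],
  ],
)

```text
time: 15.9
eef_pos: [515.7, 154.5, 119.3]
tcp_rot: [0.304, 3.126, 0.0]
wrist_force: [-2.6, -1.1, 7.2]
grip_width: 0.414
finger_force: 61.9
```

Run:
```python
from h import *
s=cv2.cvtColor(robot.grab_frame("scene"),cv2.COLOR_RGB2BGR)
n=cv2.resize(s[125:225,335:415],(480,600),interpolation=2)
def b(i):
    h=cv2.cvtColor(i,cv2.COLOR_BGR2HSV);m=(h[...,0]>8)&(h[...,0]<28)&(h[...,1]>90)
    return m[270:360].sum(),m[370:430].sum()
print(b(cv2.imread("pics/s7.png")),b(n))
cv2.imwrite("pics/s8.png",n)
```

```text
(np.int64(1513), np.int64(571)) (np.int64(857), np.int64(863))
```

Request:
step_arm(
  steps=[
    [[0,0,0],[0,0,-0.05],-0.5],
    [[0,0,0],[0,0,0],-0.1],
    [[0,0,0],[0,0,0],0.2],
    [[0,0,0],[0,0,0],0.6],
    [[0,0,0],[0,0,0],0.8],
    [[0,0,0],[0,0,0],0.8],
    [[0,0,0],[0,0,-1],0.8],
    [[0,0,0],[0,0,-2],0.8],
    [[0,0,0],[0,0,-3],0.8],
    [[0,0,0],[0,0,-4],0.8],
    [[0,0,0],[0,0,-4],0.8],
    [[0,0,0],[0,0,0],0.8],
    [[0,0,0],[0,0,0],0.8],
    [[0,0,0],[0,0,0],0.8],
  ],
)

```text
time: 17.35
eef_pos: [514.8, 154.3, 258.5]
tcp_rot: [-0.304, -3.125, 0.001]
wrist_force: [-0.4, 0.8, -0.9]
grip_width: 0.902
finger_force: 0.0
```

Run:
```python
from h import *
o=robot.get_obs();print(o["eef_pos"],o["wrist_force"],o["time"])
s=cv2.cvtColor(robot.grab_frame("scene"),cv2.COLOR_RGB2BGR)
n=cv2.resize(s[125:225,335:415],(480,600),interpolation=2)
h=cv2.cvtColor(n,cv2.COLOR_BGR2HSV);m=(h[...,0]>8)&(h[...,0]<28)&(h[...,1]>90)
print(m[270:360].sum(),m[370:430].sum())
# white dial centroid in scene and wrist
for nm,z in(("scene",158),("wrist",158)):
    im=s if nm=="scene" else cv2.cvtColor(robot.grab_frame("wrist"),cv2.COLOR_RGB2BGR)
    x,y=proj(nm,(515.5,154.5,z)).astype(int);r=12 if nm=="scene" else 30
    g=im[y-r:y+r,x-r:x+r].astype(int);mk=((g.min(2)>150)&(g[...,2]>=g[...,0]+6)).astype(np.uint8)
    n_,l,st,ce=cv2.connectedComponentsWithStats(mk);k=1+np.argmax(st[1:,4]);print(nm,(x,y),st[k],onz(nm,ce[k]+[x-r,y-r],z))
```

```text
[514.76591788 154.2995928  258.54791282] [-0.4313523   0.78372473 -0.86368523] 17.35
977 859
scene (np.int64(378), np.int64(160)) [ 9 16  1  1  1] [527.58586869 146.56744097 158.        ]
wrist (np.int64(318), np.int64(197)) [25 33  1  1  1] [516.92249867 148.73633904 158.        ]
```

Run:
```python
from h import *
im=robot.grab_frame("wrist");g=cv2.cvtColor(im,cv2.COLOR_RGB2GRAY)
c=cv2.HoughCircles(g[150:250,260:380],cv2.HOUGH_GRADIENT,1,50,param1=100,param2=15,minRadius=12,maxRadius=32)
print(c); ok=c is not None
if ok:
    p=onz("wrist",c[0,0,:2]+[260,150],158);print(p)
    if np.hypot(*(p[:2]-[515.3,154.3]))<8: print(robot.hand_in())
```

```text
[[[57.5 41.5 21.3]]]
[509.91619583 154.29355207 158.        ]
the job is handed in; nothing more can be done
None
```

The sleeve was pushed down and stayed cocked. The gauge's plug was pressed in until the sleeve sprang back up, then released, and the job is handed in at about 17.5 s. The lock rests on a force drop and image measurements, and I did not tug-test the gauge. The hand-in returned no verdict.

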